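# Tip the lock balls from the blue scoop into the open seismometer

## Task

The blue scoop (not the orange one) holds two steel lock balls. Carry it with both balls in it to the open grey seismometer, the one with the round well in its top, bring the scoop's lip down close over the well, within about 2 cm of its rim, and only then tip it so that both balls roll into the well and stay there. Then stand the blue scoop upright on the bench and let go.

Things in the scene. Friction and masses are not known exactly. Their poses are not given: they have to be found in the camera images.
- scoop_mid (a point): Middle of the loose blue scoop (90 g, holds the balls), 18 mm above its underside, which stands on the bench: a channel 48 mm wide (y) over flat side walls, 96 mm long (x), 36 mm high from x = -20 to +46 mm (grip across it there from above), 28 mm in front. x points to the closed back, 46 mm away; -x is the open pouring end; z up.
- scoop_lip (a point): Middle of the blue scoop's open front lip: 50 mm from scoop_mid along -x and 6.5 mm below it. Axes as scoop_mid. Walls and floor are 3 mm; the floor is flat up to x = -18 mm, then rises as a 15 degree ramp to the lip. Level, it keeps the balls in; tipped nose down 35 to 50 degrees they roll out over the lip.
- well (a point): Centre of the well's mouth at rim height, 85 mm above the bench; z up. The well is a round recess 100 mm across, 25 mm deep, flat-bottomed, in the top of a fixed grey drum 136 mm across on a base plate 170 mm across. (The similar seismometer with a closed top and black window is not wanted.)
- scoop_ball1_center (a point): Centre of the first steel ball, 16 mm diameter, 17 g. It starts on the flat floor of the blue scoop.
- scoop_ball2_center (a point): Centre of the second steel ball, the same.
There are look-alikes about, which are no part of the job. Leave any purple look-alike of the part that bears well alone.

How it is judged:
On the way, in this order (a step that is already met when the one before it is completed fails the run):
1. the blue scoop's lip is low over the well (at most 40 mm above the rim, inside the mouth) with both balls still in the scoop (z of scoop_lip in the frame of well below 0.04 m and horizontal distance between scoop_lip and well below 0.05 m and distance between each of scoop_ball1_center, scoop_ball2_center and scoop_mid below 0.055 m), for 0.1 s.
2. both balls lie in the well (horizontal distance between each of scoop_ball1_center, scoop_ball2_center and well below 0.05 m and z of each of scoop_ball1_center, scoop_ball2_center in the frame of well below -0.008 m), for 0.2 s.
At the end, for the whole second after the job is handed in: Both steel balls lie in the well, and the blue scoop stands upright on the bench (within 10 degrees, its middle lower than 24 mm) (all of step 2 and z of each of scoop_ball1_center, scoop_ball2_center in the frame of well above -0.03 m and angle between scoop_mid's own z axis and vertical below 0.175 rad and height (world z) of scoop_mid below 0.024 m); the robot touches nothing.
It fails at once if a steel ball is out of the scoop (over 70 mm from its middle) while its centre is still more than 60 mm above the well's rim: tipped from too high ((distance between scoop_ball1_center and scoop_mid above 0.07 m and z of scoop_ball1_center in the frame of well above 0.06 m) or (distance between scoop_ball2_center and scoop_mid above 0.07 m and z of scoop_ball2_center in the frame of well above 0.06 m)).
It also fails if it takes over 64 s, if anything falls off the work surface, if the arm or the gripper's body presses on something with over 40 N, if the wrist force passes 120 N, or if a joint passes its speed limit or range.

## Robot

A 7-joint arm with a two-finger parallel gripper is mounted at the origin on the work surface. World frame = base frame: x ahead of the robot, y to its left, z up, the work surface at z = 0. Lengths are in m, angles in rad, forces in N, time in s.
With the tool pointing down it reaches from about 0.4 to 0.875 m from the base axis. Payload 19.3 kg.
Tool frame: the origin (TCP) lies between the finger pads; the fingertips stand bot.tcp_to_tips ahead of it and the grasp point (between the pads) is the TCP (bot.tcp_to_tips is the distance from the TCP to the fingertips, in m); z points along the fingers, y is the line along which they close (so a half turn about z gives the same grasp; the last joint's range is limited). The gripper opens to 85 mm and grips with 20 to 120 N. Pads are 22 mm wide; open, the fingers measure 114 mm over their backs; the gripper's body (76 mm by 85 mm) begins 54 mm behind the grasp point. The pads swing forward as they close: fully open they stand 13 mm farther back than shut.
Start: joints at [1.142, 0.521, -0.036, 1.599, 0.021, 1.021, -0.113], TCP at [0.219, -0.585, 0.25] pointing down, gripper open.
Joint ranges: [-2.91, 2.91], [-0.3, 2.13], [-1.5, 1.42], [0.17, 2.43], [-1.26, 4.41], [0.16, 1.93], [-2.52, 2.52]. Speed limits (rad/s): [1.89, 1.89, 2.39, 2.39, 3.01, 3.01, 3.01].

## Interface

Orientations are given as [roll, pitch, yaw] about the fixed x, y, z axes, in that order (R = Rz(yaw) Ry(pitch) Rx(roll)).
In Python, from workcell import telemetry, grab_frame, bot gives the robot as it stands. The module is installed in compiled form; this text tells all that it offers.
- The arm moves only by the shell command python3 -m crank 'ROWS' [FORCE]. ROWS is text: rows parted by semicolons, each of 7 numbers parted by spaces: the finger opening in m, from 0 to 0.0854, then the shift along the tool's x, y, z in m, then the turn, a rotation vector about the tool's x, y, z in degrees. A call has exactly 8 rows; each row shifts and turns the commanded pose from where the row before left it, along the tool's axes as they then stand; what a row does not reach is not made up. A row lasts 1/12 s, in which the tool goes at most 41.7 mm and 7.16 degrees, less where a joint would pass 70% of its speed; a pose out of reach is approached as far as the arm can. A call with a gripper value outside its range is refused whole. The fingers move at their own pace and stop on an object; FORCE is the grip in N (left out, the last holds). Time passes only in rows, so rows that do not move let the fingers close, or fill a call up. It gives the time, the measured TCP pose, the force, the opening and the grip force at its end, in the units of the state.
- telemetry.observe(): the state, without advancing time (a new reading comes with each control period).
- grab_frame(name): name is "scene" or "top" or "wrist"; returns a dict with "pixels" (420x560x3 uint8, red, green, blue), "depth" (420x560 float32, m along the optical axis (not along the pixel's ray), 0 where there is no reading), "vertical_fov" (degrees; the focal length in pixels is half the picture's height over the tangent of half this angle, whatever the lens; pixels are square), "cx", "cy" (the principal point, pixels), "R" (3x3) and "t" (3): a world point X has camera coordinates R X + t; the wrist camera has in their place "hand_eye" (4x4, takes a point from camera to tool coordinates, whose origin is the TCP and whose axes are the flange's). Camera axes: x right, y down, z forward; pixel columns grow to the right and rows downward; lengths in m; the calibration is good to about 2 mm. The wrist camera is an equidistant fisheye: a pixel r from the principal point sees the ray r / f radians off the axis. A picture is of the moment at which its call begins: read the wrist's pose just before it.
- bot.job_done(): hands the job in; it is judged then, once.
The state is a dict: "clock": time; "qpos": joint angles; "qd": joint speeds; "joint_efforts": joint torques, N m; "position": TCP position; "tool_rot": TCP orientation; "force": force on the tool from outside, world axes, zero at the start; "moment": the same for the moment, N m; "grip_width": finger opening in m; "finger_force": force on a finger pad.
Only numpy, scipy, OpenCV 4.12 (cv2) and the standard library are available. Lean on these libraries where they do the work, as an engineer would, in place of code of your own. Each camera call takes 0.05 s, during which the arm holds its last target. There are 200 camera calls.

## Working session

There is one attempt and no reset: what is moved stays moved. The work goes in short steps, Python scripts to look and compute and a shell command to move; the robot and the scene stay as the last step left them, time stands still between calls to the robot, and variables do not carry over. Pictures are saved under pics/ and viewed, at most 11 in all, crops included, and the job is handed in when it is done.

```bash
mkdir -p pics; cat > h.py <<'E'
import numpy as np, cv2
from workcell import telemetry, grab_frame, bot
def snap(n,name):
    f=grab_frame(n); cv2.imwrite(f'pics/{name}.png',f['pixels'][:,:,::-1]); np.savez(f'pics/{name}.npz',**f); return f
def world(f,u,v):
    z=float(f['depth'][int(v),int(u)]); F=210/np.tan(np.radians(float(f['vertical_fov']))/2)
    c=np.array([(u-f['cx'])/F*z,(v-f['cy'])/F*z,z]); return f['R'].T@(c-f['t'])
E
python3 - <<'E'
from h import *
s=telemetry.observe();print(s, bot.tcp_to_tips)
a=snap('scene','s0');b=snap('top','t0')
print(a['R'],a['t'],b['R'],b['t'])
cv2.imwrite('pics/both.png',cv2.resize(np.vstack([a['pixels'],b['pixels']])[:,:,::-1],None,fx=.714,fy=.714))
E
```

```text
{'clock': 0.0, 'qpos': array([ 1.14185059,  0.52200493, -0.0362914 ,  1.60001571,  0.02122325,
        1.0210978 , -0.11280626]), 'qd': array([-7.92294024e-04, -9.10022771e-05,  1.63900872e-03,  6.61943626e-04,
        1.39737361e-04,  4.15401387e-04,  1.20375959e-03]), 'joint_efforts': array([ 9.97297939e-04, -9.27097249e+01,  1.98052749e+00, -3.69934916e+01,
        1.80082134e-02,  8.04102252e-03, -8.65002107e-05]), 'position': array([ 0.21926622, -0.58493327,  0.24972903]), 'tool_rot': array([-3.14045830e+00,  1.19499409e-04,  3.58710649e-01]), 'force': array([ 0.14343727,  0.54798753, -0.38493009]), 'moment': array([ 0.01635065, -0.00117132,  0.03287017]), 'finger_force': 0.0, 'grip_width': 0.08522299884452228} 0.019
[[ 0.55711099  0.83032462 -0.01372488]
 [ 0.577729   -0.39939687 -0.7118366 ]
 [-0.59653712  0.38864273 -0.702211  ]] [-0.23603555 -0.19683757  1.2533124 ] [[-0.013853   -0.99985252 -0.0101501 ]
 [-0.98613265  0.01534044 -0.16524851]
 [ 0.16537984  0.00772015 -0.98619973]] [2.80901699e-04 4.42492686e-01 1.21472568e+00]
```

View pics/both.png

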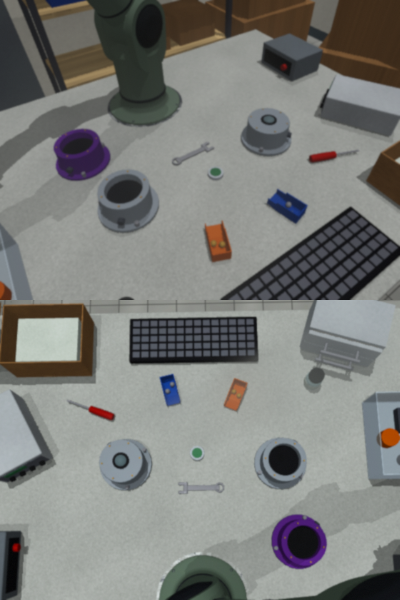

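View pics/t0.png

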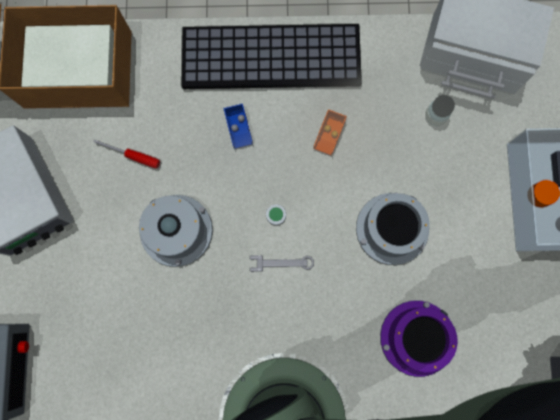

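The top view shows the blue scoop at about (238,127) and the open grey well at (398,224). The closed seismometer is at (175,228) and the purple one at (420,338). I'll enlarge the scoop and fit both from depth and colour.

```bash
python3 - <<'E'
from h import *
f=dict(np.load('pics/t0.npz')); p=f['pixels'].astype(int)
F=210/np.tan(np.radians(float(f['vertical_fov']))/2)
v,u=np.mgrid[:420,:560]; z=f['depth']
W=(np.stack([(u-f['cx'])/F*z,(v-f['cy'])/F*z,z],-1)-f['t'])@f['R']
m=(p[...,2]>p[...,0]+40)&(p[...,2]>p[...,1]+25)&(abs(u-238)<30)&(abs(v-127)<35)
P=W[m]; print(m.sum(),'scoop z pct',np.percentile(P[:,2],[2,50,90,98]))
for lo,hi in((-.01,.012),(.012,.024),(.024,.05)):
    q=P[(P[:,2]>lo)&(P[:,2]<hi)]
    if len(q)>5:
        r=cv2.minAreaRect((q[:,:2]*1000).astype(np.float32)); print(lo,len(q),r)
w=(abs(u-398)<50)&(abs(v-224)<50)&(abs(W[...,2]-.085)<.006)
q=W[w]; 
from scipy.optimize import least_squares
c,r=cv2.minEnclosingCircle((q[:,:2]*1000).astype(np.float32)); print('well',c,r,q[:,2].mean(),np.median(q[:,:2],0))
x=least_squares(lambda x:np.abs(np.hypot(q[:,0]-x[0],q[:,1]-x[1])-.059)/.009,[c[0]/1e3,c[1]/1e3],loss='soft_l1').x;print(x)
a=f['pixels'][85:165,195:285,::-1]; b=f['pixels'][180:270,350:440,::-1]
s=dict(np.load('pics/s0.npz'))['pixels'][255:320,365:440,::-1]
cv2.imwrite('pics/c.png',np.hstack([cv2.resize(i,(400,380),interpolation=2) for i in(a,s)]))
E
```

```text
791 scoop z pct [-0.00086228  0.00643156  0.03391578  0.03864975]
-0.01 560 ((682.9755859375, 99.84016418457031), (99.50768280029297, 46.01097106933594), 13.664632797241211)
0.012 79 ((679.341064453125, 102.26358795166016), (97.15245819091797, 44.16118240356445), 14.373185157775879)
0.024 148 ((680.6488647460938, 101.2867660522461), (94.63207244873047, 47.8188591003418), 13.331647872924805)
well (428.88409423828125, -258.0498962402344) 68.4754867553711 0.08485226564167335 [ 0.42730312 -0.25828704]
[ 0.42850913 -0.2572577 ]
```

View pics/c.png

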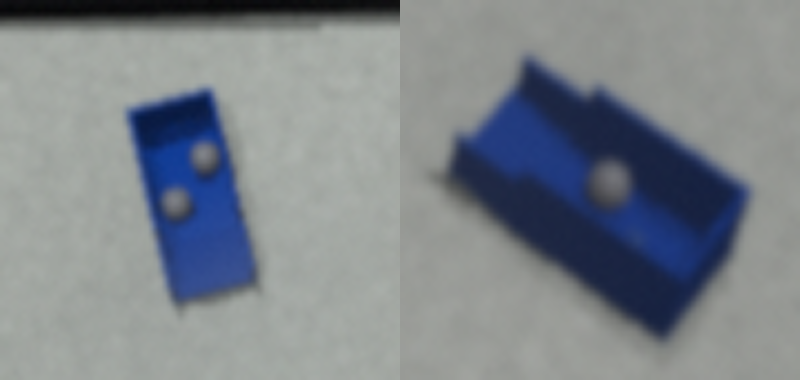

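The crops show the blue scoop's closed back pointing away from the robot (+x) with both balls inside. scoop_mid is about (0.683, 0.1015) at yaw 13.6°, and the well is about (0.4285, -0.2575). I'll move above the grasp point at (0.696, 0.105).

```bash
python3 -m crank '0.0854 0 0 0 0 0 6.95; 0.0854 .0224 -.02 0 0 0 0; 0.0854 .0224 -.02 0 0 0 0; 0.0854 .0224 -.02 0 0 0 0; 0.0854 .0224 -.02 0 0 0 0; 0.0854 .0224 -.02 0 0 0 0; 0.0854 .0224 -.02 0 0 0 0; 0.0854 .0224 -.02 0 0 0 0' 30
python3 -m crank '0.0854 .0224 -.02 0 0 0 0; 0.0854 .0224 -.02 0 0 0 0; 0.0854 .0224 -.02 0 0 0 0; 0.0854 .0224 -.02 0 0 0 0; 0.0854 .0224 -.02 0 0 0 0; 0.0854 .0224 -.02 0 0 0 0; 0.0854 .0224 -.02 0 0 0 0; 0.0854 .0224 -.02 0 0 0 0'
python3 -m crank '0.0854 .0224 -.02 0 0 0 0; 0.0854 .0224 -.02 0 0 0 0; 0.0854 .0224 -.02 0 0 0 0; 0.0854 .0224 -.02 0 0 0 0; 0.0854 .0224 -.02 0 0 0 0; 0.0854 .0224 -.02 0 0 0 0; 0.0854 .0224 -.02 0 0 0 0; 0.0854 .0224 -.02 0 0 0 0'
python3 -m crank '0.0854 .0224 -.02 0 0 0 0; 0.0854 .0224 -.02 0 0 0 0; 0.0854 .0224 -.02 0 0 0 0; 0.0854 .0224 -.02 0 0 0 0; 0.0854 .0204 -.0182 0 0 0 0; 0.0854 0 0 0 0 0 0; 0.0854 0 0 0 0 0 0; 0.0854 0 0 0 0 0 0'
python3 -c "
from h import *
print(telemetry.observe()); snap('wrist','w1')"
```

```text
clock: 0.77
position: [0.3394, -0.4109, 0.2502]
tool_rot: [-3.141, 0.0, 0.237]
force: [0.5, -1.0, -0.7]
grip_width: 0.0855
finger_force: 0.0
clock: 1.43
position: [0.4759, -0.2132, 0.2502]
tool_rot: [-3.141, 0.0, 0.237]
force: [-0.5, -0.4, -0.4]
grip_width: 0.0855
finger_force: 0.0
clock: 2.1
position: [0.6125, -0.0156, 0.25]
tool_rot: [-3.141, 0.001, 0.237]
force: [0.3, -0.7, -0.2]
grip_width: 0.0855
finger_force: 0.0
clock: 2.77
position: [0.6955, 0.1038, 0.2497]
tool_rot: [3.141, 0.001, 0.237]
force: [-0.2, 0.4, -0.5]
grip_width: 0.0854
finger_force: 0.0
{'clock': 2.7667, 'qpos': array([-0.1267037 ,  0.65694199, -0.18044216,  1.35892563,  0.12149076,
        1.13758253, -1.65507956]), 'qd': array([ 0.01587061, -0.01522555,  0.00551145,  0.00754903, -0.00116262,
       -0.00047958,  0.00089009]), 'joint_efforts': array([-2.77703583e+00, -1.06048937e+02, -2.54764572e+00, -3.96984780e+01,
       -1.11658643e-01, -2.33639352e-02, -4.59304999e-02]), 'position': array([0.69547421, 0.10382256, 0.24974225]), 'tool_rot': array([3.14115542e+00, 1.11225725e-03, 2.37217159e-01]), 'force': array([-0.222661  ,  0.37958283, -0.47271047]), 'moment': array([ 0.01033527, -0.01142485, -0.03554407]), 'finger_force': 0.0, 'grip_width': 0.0853631538667801}
```

View pics/w1.png

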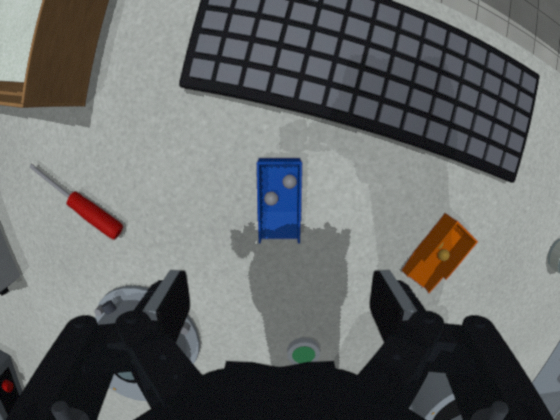

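The scoop is centred between the fingers and aligned, with its back edge at rows 158–163, columns 258–302, and its lip at row 240. I'll check the position numerically.

```bash
python3 - <<'E'
from h import *
from scipy.spatial.transform import Rotation as Ro
f=dict(np.load('pics/w1.npz')); F=210/np.tan(np.radians(float(f['vertical_fov']))/2)
R=Ro.from_euler('xyz',[3.14115542,.00111225,.237217]).as_matrix();t=np.array([.69547,.10382,.24974])
p=f['pixels'].astype(int);z=f['depth'];v,u=np.mgrid[:420,:560]
m=(p[...,2]>p[...,0]+40)&(p[...,2]>p[...,1]+25)&(abs(u-280)<35)&(abs(v-200)<55)
du,dv=u[m]-f['cx'],v[m]-f['cy'];r=np.hypot(du,dv);th=r/F
c=np.c_[np.sin(th)*du/r,np.sin(th)*dv/r,np.cos(th)]; c=c/c[:,2:]*z[m][:,None]
T=f['hand_eye'];P=(c@T[:3,:3].T+T[:3,3]); W=P@R.T+t
for lo,hi in((-.01,.012),(.024,.045)):
    k=(W[:,2]>lo)&(W[:,2]<hi);q=P[k,:2]*1000
    print(k.sum(),np.percentile(q,[0.5,99.5],axis=0),cv2.minAreaRect(q.astype(np.float32)),np.median(W[k,2]))
E
```

```text
2326 [[-64.26509012 -21.60460733]
 [ 22.38805196  20.48918506]] ((-17.978118896484375, -0.5374469757080078), (95.08940124511719, 42.25555419921875), 0.006412545684725046) 0.004964876267837884
664 [[-62.59643709 -24.49035378]
 [ 30.40887596  23.26503094]] ((-16.73206329345703, -0.6309814453125), (94.58885955810547, 47.901092529296875), 0.11361771076917648) 0.036705428969056264
```

```bash
python3 -m crank '0.0854 0 -.0006 .01 0 0 0; 0.0854 0 0 .03 0 0 0; 0.0854 0 0 .035 0 0 0; 0.0854 0 0 .035 0 0 0; 0.0854 0 0 .035 0 0 0; 0.0854 0 0 .03 0 0 0; 0.0854 0 0 .025 0 0 0; 0.0854 0 0 .015 0 0 0' 30
python3 -m crank '0.0854 0 0 .01 0 0 0; 0.07 0 0 0 0 0 0; 0.06 0 0 0 0 0 0; 0.055 0 0 0 0 0 0; 0.051 0 0 0 0 0 0; 0.048 0 0 0 0 0 0; 0.044 0 0 0 0 0 0; 0.04 0 0 0 0 0 0' 30
python3 -m crank '0.04 0 0 0 0 0 0; 0.04 0 0 0 0 0 0; 0.04 0 0 0 0 0 0; 0.04 0 0 0 0 0 0; 0.04 0 0 -.003 0 0 0; 0.04 0 0 -.006 0 0 0; 0.04 0 0 -.006 0 0 0; 0.04 0 0 -.004 0 0 0' 30
```

```text
clock: 3.48
position: [0.694, 0.1039, 0.0319]
tool_rot: [3.142, 0.003, 0.237]
force: [-0.9, 0.4, -0.5]
grip_width: 0.0854
finger_force: 0.0
clock: 4.15
position: [0.6963, 0.1049, 0.0267]
tool_rot: [3.141, -0.002, 0.237]
force: [-1.8, -0.6, 8.4]
grip_width: 0.0475
finger_force: 31.0
clock: 4.82
position: [0.696, 0.1051, 0.0455]
tool_rot: [-3.142, -0.001, 0.237]
force: [-0.2, -0.0, -0.3]
grip_width: 0.0477
finger_force: 31.4
```

```bash
python3 -m crank '0.04 0 0 -.005 0 0 0; 0.04 0 0 -.012 0 0 0; 0.04 0 0 -.018 0 0 0; 0.04 0 0 -.02 0 0 0; 0.04 0 0 -.02 0 0 0; 0.04 0 0 -.016 0 0 0; 0.04 0 0 -.01 0 0 0; 0.04 0 0 -.004 0 0 0' 30
python3 -m crank '0.04 -.0043 .0026 0 0 0 0; 0.04 -.0086 .0051 0 0 0 0; 0.04 -.0129 .0077 0 0 0 0; 0.04 -.0172 .0102 0 0 0 0; 0.04 -.0215 .0128 0 0 0 0; 0.04 -.0244 .0146 0 0 0 0; 0.04 -.0244 .0146 0 0 0 0; 0.04 -.0244 .0146 0 0 0 0' 30
python3 -m crank '0.04 -.0244 .0146 0 0 0 0; 0.04 -.0244 .0146 0 0 0 0; 0.04 -.0244 .0146 0 0 0 0; 0.04 -.0244 .0146 0 0 0 0; 0.04 -.0244 .0146 0 0 0 0; 0.04 -.0244 .0146 0 0 0 0; 0.04 -.0244 .0146 0 0 0 0; 0.04 -.0244 .0146 0 0 0 0' 30
python3 -m crank '0.04 -.0215 .0128 0 0 0 0; 0.04 -.0172 .0102 0 0 0 0; 0.04 -.0129 .0077 0 0 0 0; 0.04 -.0086 .0051 0 0 0 0; 0.04 -.0043 .0026 0 0 0 0; 0.04 0 0 0 0 0 0; 0.04 0 0 0 0 0 -2; 0.04 0 0 0 0 0 -4' 30
python3 -c "
from h import *
print(telemetry.observe()['qpos']); snap('wrist','w2')"
```

```text
clock: 5.48
position: [0.6963, 0.1051, 0.1516]
tool_rot: [3.141, -0.002, 0.237]
force: [1.1, -1.4, -2.3]
grip_width: 0.0473
finger_force: 31.4
clock: 6.15
position: [0.5791, -0.0084, 0.1482]
tool_rot: [-3.141, 0.002, 0.238]
force: [1.0, -0.4, -1.0]
grip_width: 0.0473
finger_force: 31.4
clock: 6.82
position: [0.4169, -0.1674, 0.1486]
tool_rot: [-3.141, 0.001, 0.238]
force: [0.8, -1.2, -0.9]
grip_width: 0.0476
finger_force: 31.4
clock: 7.48
position: [0.3659, -0.2185, 0.1491]
tool_rot: [-3.141, -0.0, 0.344]
force: [-0.0, -0.6, -1.0]
grip_width: 0.0474
finger_force: 31.4
[ 0.57631989  0.38292455 -0.21819738  2.18632589  0.14623307  0.58555623
 -0.97539692]
```

View pics/w2.png

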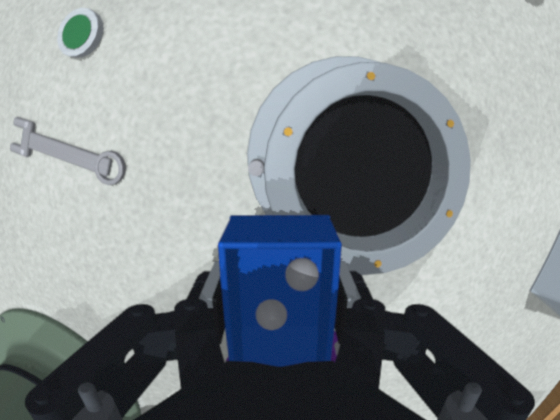

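Both balls sit in the scoop, at (302,274) and (271,315), and the well mouth is at (363,165). Next I'll rotate the lip towards the well.

```bash
python3 -m crank '0.04 0 0 0 0 0 -6; 0.04 0 0 0 0 0 -7; 0.04 0 0 0 0 0 -7; 0.04 0 0 0 0 0 -7; 0.04 0 0 0 0 0 -7; 0.04 0 0 0 0 0 -7; 0.04 0 0 0 0 0 -7; 0.04 0 0 0 0 0 -7' 30
python3 -m crank '0.04 0 0 0 0 0 -7; 0.04 0 0 0 0 0 -7; 0.04 0 0 0 0 0 -7; 0.04 0 0 0 0 0 -7; 0.04 0 0 0 0 0 -7; 0.04 0 0 0 0 0 -7; 0.04 0 0 0 0 0 -7; 0.04 0 0 0 0 0 -7' 30
python3 -m crank '0.04 0 0 0 0 0 -7; 0.04 0 0 0 0 0 -6; 0.04 0 0 0 0 0 -4; 0.04 0 0 0 0 0 -1.5; 0.04 0 0 0 0 0 0; 0.04 0 0 0 0 0 0; 0.04 0 0 0 0 0 0; 0.04 0 0 0 0 0 0' 30
python3 - <<'E'
from h import *
s=telemetry.observe();print(s['qpos'],s['position'],s['tool_rot'])
from scipy.spatial.transform import Rotation as Ro
R=Ro.from_euler('xyz',s['tool_rot']).as_matrix()
print('lip',s['position']+R@[-.0645,-.0,.0152])
print('well in tool',R.T@(np.array([.4285,-.2575,.085])-s['position']))
a=snap('scene','s2');b=snap('top','t2')
A=cv2.resize(a['pixels'][190:340,90:260],(400,353));B=cv2.resize(b['pixels'][160:310,330:500],(400,353))
cv2.imwrite('pics/c2.png',np.hstack([A,B])[:,:,::-1])
E
```

```text
clock: 8.2
position: [0.3658, -0.2185, 0.1492]
tool_rot: [3.142, -0.0, 1.308]
force: [-0.3, -0.3, -1.1]
grip_width: 0.0472
finger_force: 31.4
clock: 8.87
position: [0.3659, -0.2185, 0.1492]
tool_rot: [3.141, -0.0, 2.285]
force: [-0.6, -0.4, -1.9]
grip_width: 0.0477
finger_force: 31.4
clock: 9.53
position: [0.3654, -0.2191, 0.1493]
tool_rot: [-3.142, 0.0, 2.601]
force: [-0.2, -0.1, -1.0]
grip_width: 0.0474
finger_force: 31.4
[ 1.0310629   0.47412226 -0.79410382  2.1654222   0.52853377  0.70210224
  0.90619899] [ 0.36535808 -0.2190946   0.14930637] [-3.14155905e+00  1.82149890e-05  2.60106290e+00]
lip [ 0.42066269 -0.25228625  0.13410754]
well in tool [-0.07390204 -0.00043581  0.06430773]
```

View pics/c2.png

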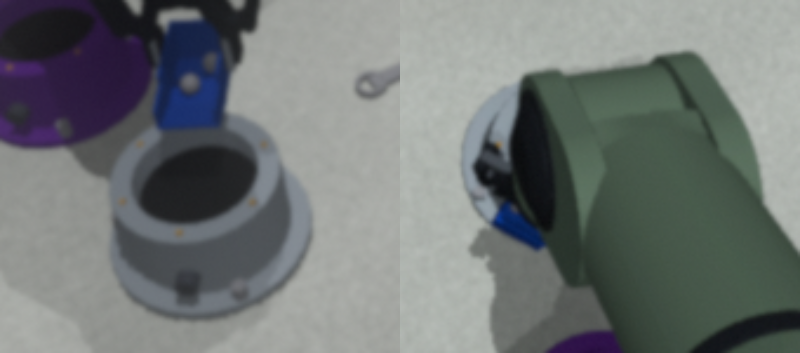

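The lip is over the well, and both balls are in the scoop. I'll lower it first, hold, then tip about the lip.

```bash
python3 -m crank '0.04 0 0 .004 0 0 0; 0.04 0 0 .008 0 0 0; 0.04 0 0 .008 0 0 0; 0.04 0 0 .007 0 0 0; 0.04 0 0 .003 0 0 0; 0.04 0 0 0 0 0 0; 0.04 0 0 0 0 0 0; 0.04 0 0 0 0 0 0' 30
python3 -m crank '0.04 -.00105 0 -.0039 0 3.5 0; 0.04 -.00105 0 -.0039 0 3.5 0; 0.04 -.00105 0 -.0039 0 3.5 0; 0.04 -.00105 0 -.0039 0 3.5 0; 0.04 -.00105 0 -.0039 0 3.5 0; 0.04 -.00105 0 -.0039 0 3.5 0; 0.04 -.00105 0 -.0039 0 3.5 0; 0.04 -.00105 0 -.0039 0 3.5 0' 30
python3 -m crank '0.04 -.00105 0 -.0039 0 3.5 0; 0.04 -.00105 0 -.0039 0 3.5 0; 0.04 -.00105 0 -.0039 0 3.5 0; 0.04 -.00105 0 -.0039 0 3.5 0; 0.04 -.00105 0 -.0039 0 3.5 0; 0.04 0 0 0 0 0 0; 0.04 0 0 0 0 0 0; 0.04 0 0 0 0 0 0' 30
python3 - <<'E'
from h import *
s=telemetry.observe();print(s['qpos'],s['position'],s['tool_rot'])
from scipy.spatial.transform import Rotation as Ro
R=Ro.from_euler('xyz',s['tool_rot']).as_matrix()
print('lip',s['position']+R@[-.0645,-.0,.0152],R[:,2])
a=snap('scene','s3');b=snap('wrist','w3')
A=cv2.resize(a['pixels'][190:340,90:260],(400,353));B=cv2.resize(b['pixels'],(400,300))
cv2.imwrite('pics/c3.png',np.vstack([A,B])[:,:,::-1][:600])
E
```

```text
clock: 10.3
position: [0.3654, -0.2192, 0.1194]
tool_rot: [3.142, 0.0, 2.603]
force: [0.7, 0.3, -0.5]
grip_width: 0.048
finger_force: 31.4
clock: 10.97
position: [0.3782, -0.227, 0.1484]
tool_rot: [3.141, -0.491, 2.602]
force: [-0.1, -0.3, -0.8]
grip_width: 0.0476
finger_force: 31.5
clock: 11.63
position: [0.391, -0.2346, 0.1607]
tool_rot: [3.141, -0.792, 2.603]
force: [-0.3, 0.2, -0.8]
grip_width: 0.0473
finger_force: 31.5
[ 0.87909576  0.91501263 -0.71183937  1.54633966  0.28020271  1.63764796
  1.09711181] [ 0.39098549 -0.23456483  0.16072911] [ 3.14129584 -0.79208235  2.60269128]
lip [ 0.42058354 -0.25225735  0.10414095] [-0.6107813   0.3655547  -0.70236456]
```

View pics/c3.png

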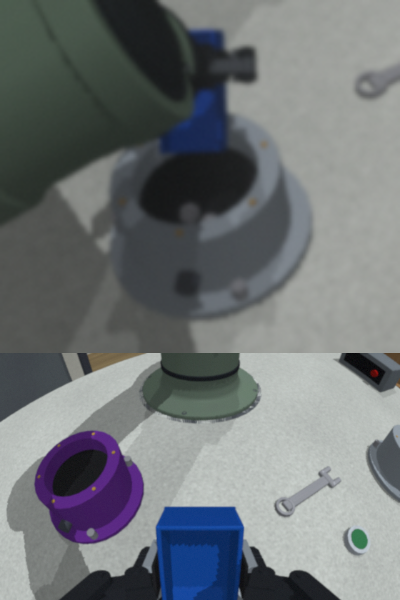

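One ball is visible in the well at about (188,212), and the scoop looks empty. I'll level the scoop, lift it clear and check the well.

```bash
python3 -m crank '0.04 0 0 0 0 0 0; 0.04 .0014 0 .008 0 -7 0; 0.04 .0014 0 .008 0 -7 0; 0.04 .0014 0 .008 0 -7 0; 0.04 .0014 0 .008 0 -7 0; 0.04 .0014 0 .008 0 -7 0; 0.04 .0014 0 .008 0 -7 0; 0.04 .0007 0 .004 0 -3.5 0' 30
python3 -m crank '0.04 0 0 -.01 0 0 0; 0.04 0 0 -.015 0 0 0; 0.04 0 0 -.015 0 0 0; 0.04 -.008 .015 0 0 0 0; 0.04 -.0136 .025 0 0 0 0; 0.04 -.0136 .025 0 0 0 0; 0.04 -.0136 .025 0 0 0 0; 0.04 -.0136 .025 0 0 0 0' 30
python3 -m crank '0.04 -.0136 .025 0 0 0 0; 0.04 -.0136 .025 0 0 0 0; 0.04 -.008 .015 0 0 0 0; 0.04 -.0051 .0085 0 0 0 0; 0.04 0 0 0 0 0 0; 0.04 0 0 0 0 0 0; 0.04 0 0 0 0 0 0; 0.04 0 0 0 0 0 0' 30
python3 - <<'E'
from h import *
s=telemetry.observe();print(s['position'],s['tool_rot'])
a=snap('scene','s4');b=snap('top','t4')
A=cv2.resize(a['pixels'][150:390,80:400],(400,300));B=cv2.resize(b['pixels'][80:320,230:550],(400,300))
C=cv2.convertScaleAbs(cv2.resize(a['pixels'][225:305,130:237],(400,299)),alpha=1.8);D=cv2.convertScaleAbs(cv2.resize(b['pixels'][185:265,345:452],(400,299)),alpha=2.)
cv2.imwrite('pics/c4.png',np.vstack([np.hstack([A,B]),np.hstack([C,D])])[:,:,::-1])
E
```

```text
clock: 12.4
position: [0.3632, -0.2183, 0.1197]
tool_rot: [3.141, 0.006, 2.603]
force: [1.5, -1.3, -1.5]
grip_width: 0.0474
finger_force: 31.5
clock: 13.07
position: [0.4785, -0.1518, 0.1595]
tool_rot: [-3.141, 0.001, 2.602]
force: [-0.2, -0.8, -0.7]
grip_width: 0.0471
finger_force: 31.5
clock: 13.73
position: [0.5492, -0.1112, 0.1592]
tool_rot: [-3.141, 0.0, 2.601]
force: [0.1, 0.2, -0.2]
grip_width: 0.0472
finger_force: 31.5
[ 0.54915481 -0.11122464  0.15916427] [-3.14078250e+00  2.54659017e-06  2.60115504e+00]
```

View pics/c4.png

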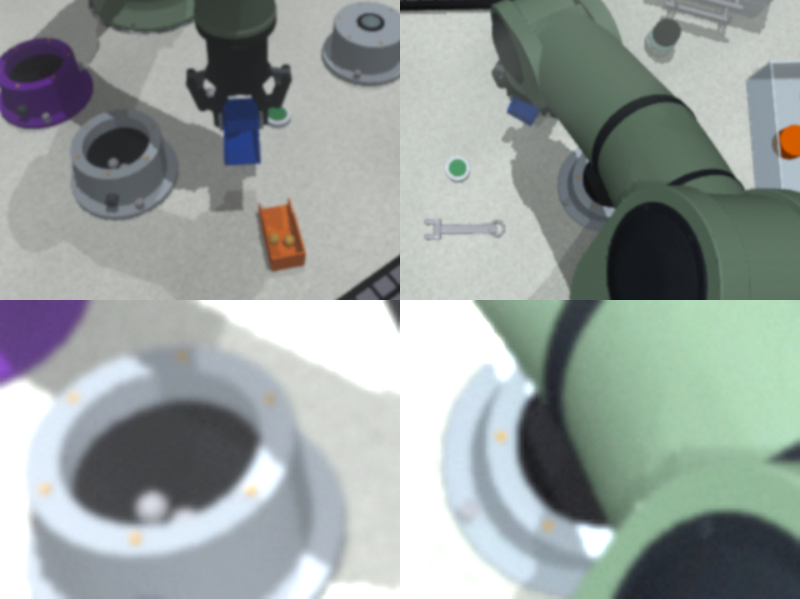

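Both balls lie in the well, at (150,505) and (183,517) in the brightened crop, and the scoop is empty. I'll set it down here.

```bash
python3 -m crank '0.04 0 0 .01 0 0 0; 0.04 0 0 .02 0 0 0; 0.04 0 0 .025 0 0 0; 0.04 0 0 .025 0 0 0; 0.04 0 0 .022 0 0 0; 0.04 0 0 .015 0 0 0; 0.04 0 0 .009 0 0 0; 0.04 0 0 .003 0 0 0' 30
python3 -m crank '0.04 0 0 .001 0 0 0; 0.04 0 0 .001 0 0 0; 0.04 0 0 .001 0 0 0; 0.04 0 0 0 0 0 0; 0.04 0 0 0 0 0 0; 0.04 0 0 0 0 0 0; 0.04 0 0 0 0 0 0; 0.04 0 0 0 0 0 0' 30
```

```text
clock: 14.5
position: [0.5492, -0.1101, 0.0298]
tool_rot: [-3.14, -0.001, 2.602]
force: [-21.3, -3.4, 56.8]
grip_width: 0.0476
finger_force: 40.2
clock: 15.17
position: [0.5496, -0.1103, 0.0291]
tool_rot: [-3.14, 0.001, 2.602]
force: [-20.4, 0.2, 48.8]
grip_width: 0.0475
finger_force: 40.4
```

```bash
python3 -m crank '0.04 0 0 -.001 0 0 0; 0.04 0 0 -.001 0 0 0; 0.04 0 0 -.0005 0 0 0; 0.04 0 0 0 0 0 0; 0.04 0 0 0 0 0 0; 0.04 0 0 0 0 0 0; 0.04 0 0 0 0 0 0; 0.04 0 0 0 0 0 0' 30
python3 -c "
from h import *
a=snap('scene','s5')
A=cv2.resize(a['pixels'][190:310,220:380],(800,600),interpolation=2)
cv2.imwrite('pics/c5.png',A[:,:,::-1])"
```

```text
clock: 15.83
position: [0.55, -0.1104, 0.0298]
tool_rot: [-3.141, 0.0, 2.602]
force: [-5.4, -0.5, 6.5]
grip_width: 0.0478
finger_force: 35.2
```

View pics/c5.png

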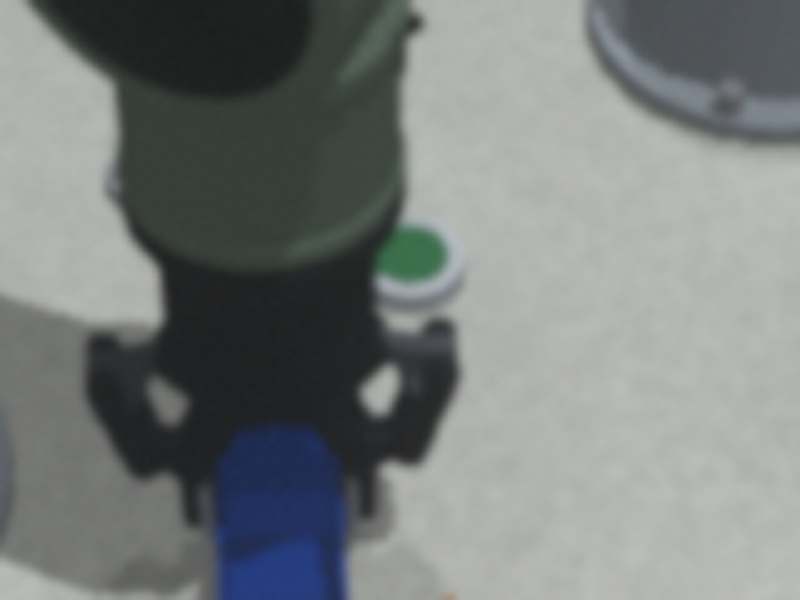

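The scoop is flat on the bench and clear of everything else, so I'll release it and retreat.

```bash
python3 -m crank '0.048 0 0 0 0 0 0; 0.052 0 0 0 0 0 0; 0.056 0 0 0 0 0 0; 0.062 0 0 0 0 0 0; 0.068 0 0 0 0 0 0; 0.072 0 0 0 0 0 0; 0.072 0 0 0 0 0 0; 0.072 0 0 0 0 0 0' 20
python3 -m crank '0.072 0 0 -.004 0 0 0; 0.072 0 0 -.008 0 0 0; 0.072 0 0 -.015 0 0 0; 0.072 0 0 -.025 0 0 0; 0.072 0 0 -.035 0 0 0; 0.072 0 0 -.035 0 0 0; 0.072 0 0 -.03 0 0 0; 0.072 0 0 -.01 0 0 0' 20
python3 -m crank '0.072 0 0 0 0 0 0; 0.072 0 0 0 0 0 0; 0.072 0 0 0 0 0 0; 0.072 0 0 0 0 0 0; 0.072 0 0 0 0 0 0; 0.072 0 0 0 0 0 0; 0.072 0 0 0 0 0 0; 0.072 0 0 0 0 0 0' 20
python3 - <<'E'
from h import *
a=snap('scene','s6')
A=cv2.resize(a['pixels'][190:340,100:380],(800,428))
cv2.imwrite('pics/c6.png',A[:,:,::-1])
E
```

```text
clock: 16.55
position: [0.55, -0.1101, 0.0296]
tool_rot: [3.142, -0.0, 2.602]
force: [0.7, 0.1, 0.5]
grip_width: 0.0718
finger_force: 0.0
clock: 17.22
position: [0.5514, -0.1099, 0.1971]
tool_rot: [3.14, 0.005, 2.603]
force: [-0.5, 0.7, 0.6]
grip_width: 0.0724
finger_force: 0.0
clock: 17.88
position: [0.55, -0.11, 0.1913]
tool_rot: [-3.142, -0.0, 2.603]
force: [-0.3, 1.2, 0.5]
grip_width: 0.072
finger_force: 0.0
```

View pics/c6.png

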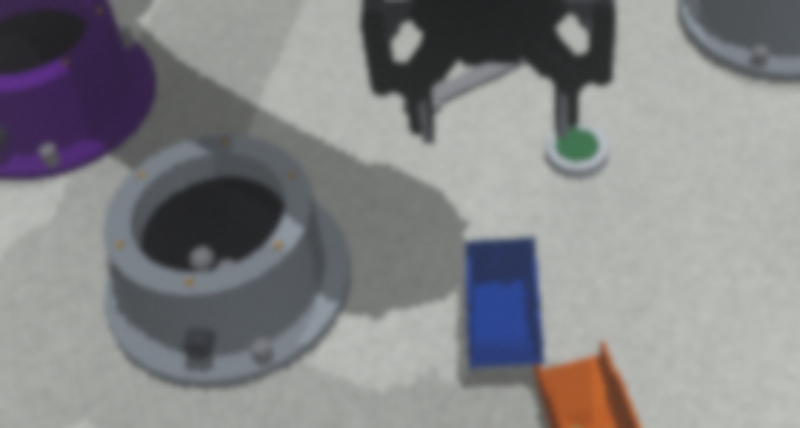

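The scoop is upright and empty and both balls are in the well. It sits very close to the orange scoop, so I'll check that it is level.

```bash
python3 - <<'E'
from h import *
f=dict(np.load('pics/s6.npz'));p=f['pixels'].astype(int)
F=210/np.tan(np.radians(float(f['vertical_fov']))/2)
v,u=np.mgrid[:420,:560]; z=f['depth']
W=(np.stack([(u-f['cx'])/F*z,(v-f['cy'])/F*z,z],-1)-f['t'])@f['R']
m=(p[...,2]>p[...,0]+40)&(p[...,2]>p[...,1]+25)&(abs(u-276)<25)&(abs(v-296)<30)
P=W[m]; d=np.array([-.858,.5135]); s=(P[:,:2]-[.55,-.11])@d
for a in np.arange(-.08,.06,.01):
    k=(s>a)&(s<a+.01)
    if k.sum()>3: print(round(a,2),k.sum(),np.percentile(P[k,2],[3,25,50,97]).round(4))
o=(p[...,0]>p[...,2]+60)&(abs(u-310)<40)&(abs(v-330)<50)&(z>0)
from scipy.spatial import cKDTree
print('gap',cKDTree(W[o][:,:2]).query(P[:,:2])[0].min(), W[...,2][300:306,235:250].mean())
E
```

```text
-0.07 88 [0.0318 0.0332 0.0343 0.0502]
-0.06 77 [0.0264 0.0283 0.0299 0.049 ]
-0.05 87 [0.0008 0.0227 0.0244 0.0472]
-0.04 84 [0.0168 0.0181 0.0194 0.0502]
-0.03 94 [0.0143 0.0157 0.0166 0.049 ]
-0.02 101 [0.012  0.0134 0.0147 0.0482]
-0.01 84 [0.0093 0.0109 0.0116 0.0463]
-0.0 86 [0.0068 0.0085 0.0094 0.044 ]
0.01 85 [0.0036 0.0055 0.0067 0.0408]
0.02 259 [0.0048 0.0104 0.0185 0.0336]
0.03 6 [0.0302 0.0307 0.0311 0.0316]
gap 0.0014568584369223027 0.0011652688976749707
```

It isn't flat: the floor slopes about 14° nose-up because the lip is resting on the orange scoop. I'll regrasp, lift, level it, move back 5 cm and set it down again.

```bash
python3 -m crank '0.08 0 0 .01 0 0 0; 0.08 0 0 .025 0 0 0; 0.08 0 0 .03 0 0 0; 0.08 0 0 .03 0 0 0; 0.08 0 0 .03 0 0 0; 0.08 0 0 .02 0 0 0; 0.08 0 0 .01 0 0 0; 0.08 0 0 .004 0 0 0' 30
python3 -m crank '0.06 0 0 0 0 0 0; 0.055 0 0 0 0 0 0; 0.05 0 0 0 0 0 0; 0.046 0 0 0 0 0 0; 0.04 0 0 0 0 0 0; 0.04 0 0 0 0 0 0; 0.04 0 0 0 0 0 0; 0.04 0 0 0 0 0 0' 30
python3 -m crank '0.04 0 0 -.005 0 0 0; 0.04 0 0 -.01 0 0 0; 0.04 0 0 -.015 0 0 0; 0.04 0 0 -.015 0 0 0; 0.04 0 0 -.01 0 0 0; 0.04 .01 0 0 0 0 0; 0.04 .015 0 0 0 0 0; 0.04 .015 0 0 0 0 0' 30
python3 -m crank '0.04 .01 0 0 0 0 0; 0.04 0 0 0 0 0 0; 0.04 0 0 0 0 0 0; 0.04 0 0 0 0 0 0; 0.04 0 0 0 0 0 0; 0.04 0 0 0 0 0 0; 0.04 0 0 0 0 0 0; 0.04 0 0 0 0 0 0' 30
cat > sl.py <<'E'
from h import *
import sys
f=grab_frame('scene');p=f['pixels'].astype(int);st=telemetry.observe()
F=210/np.tan(np.radians(float(f['vertical_fov']))/2)
v,u=np.mgrid[:420,:560]; z=f['depth']
W=(np.stack([(u-f['cx'])/F*z,(v-f['cy'])/F*z,z],-1)-f['t'])@f['R']
x0=st['position'][:2]
m=(p[...,2]>p[...,0]+40)&(p[...,2]>p[...,1]+25)&(np.hypot(W[...,0]-x0[0],W[...,1]-x0[1])<.12)
P=W[m]; d=np.array([-.858,.5135]); s=(P[:,:2]-x0)@d
for a in np.arange(-.09,.06,.01):
    k=(s>a)&(s<a+.01)
    if k.sum()>3: print(round(a,2),k.sum(),np.percentile(P[k,2],[3,25,50,97]).round(4))
o=(p[...,0]>p[...,2]+60)&(np.hypot(W[...,0]-.66,W[...,1]+.12)<.1)&(W[...,2]<.05)
from scipy.spatial import cKDTree
print('gap',cKDTree(W[o][:,:2]).query(P[:,:2])[0].min(),st['position'],st['tool_rot'])
E
python3 sl.py
```

```text
clock: 18.6
position: [0.5492, -0.1097, 0.0308]
tool_rot: [-3.141, -0.002, 2.603]
force: [-0.9, -0.5, -0.6]
grip_width: 0.0801
finger_force: 0.0
clock: 19.27
position: [0.5508, -0.1103, 0.0337]
tool_rot: [3.141, 0.002, 2.602]
force: [-0.7, 0.1, 8.4]
grip_width: 0.0476
finger_force: 32.4
clock: 19.93
position: [0.5147, -0.0893, 0.0878]
tool_rot: [3.142, 0.0, 2.602]
force: [0.5, 0.7, -2.7]
grip_width: 0.0476
finger_force: 31.6
clock: 20.6
position: [0.5073, -0.0846, 0.0875]
tool_rot: [3.141, -0.0, 2.602]
force: [0.1, 0.1, -1.1]
grip_width: 0.0476
finger_force: 31.6
-0.07 84 [0.0857 0.0869 0.0879 0.1025]
-0.06 66 [0.0805 0.0825 0.0845 0.1042]
-0.05 70 [0.0755 0.0769 0.0787 0.1017]
-0.04 84 [0.0706 0.0719 0.0733 0.1029]
-0.03 79 [0.0684 0.0695 0.0702 0.1046]
-0.02 77 [0.0654 0.0668 0.0679 0.0972]
-0.01 87 [0.0022 0.0646 0.0654 0.0902]
-0.0 72 [0.0604 0.0619 0.063  0.0967]
0.01 65 [0.0585 0.0598 0.0604 0.0856]
0.02 260 [0.0578 0.0635 0.0709 0.0864]
0.03 23 [0.0765 0.0823 0.0842 0.0882]
gap 0.042063370422779925 [ 0.50721229 -0.08451551  0.0875149 ] [ 3.14152021e+00 -1.11223428e-04  2.60221495e+00]
```

The lip is now 4 cm from the orange scoop. I'll level it by 14° and lower it.

```bash
python3 -m crank '0.04 0 0 0 0 3 0; 0.04 0 0 0 0 6 0; 0.04 0 0 0 0 5 0; 0.04 0 0 0 0 0 0; 0.04 0 0 0 0 0 0; 0.04 0 0 0 0 0 0; 0.04 0 0 0 0 0 0; 0.04 0 0 0 0 0 0' 30
python3 sl.py
```

```text
clock: 21.32
position: [0.5069, -0.0842, 0.0879]
tool_rot: [-3.141, -0.243, 2.603]
force: [0.5, -0.3, -1.0]
grip_width: 0.0477
finger_force: 31.5
-0.07 55 [0.0706 0.0722 0.0728 0.0803]
-0.06 84 [0.0702 0.0711 0.0717 0.09  ]
-0.05 82 [0.0663 0.0682 0.0689 0.0902]
-0.04 94 [0.0645 0.0655 0.0666 0.0945]
-0.03 96 [0.0634 0.0644 0.065  0.0968]
-0.02 96 [0.0535 0.0643 0.0651 0.0718]
-0.01 95 [0.063  0.0644 0.0651 0.0971]
-0.0 89 [0.063  0.0644 0.0652 0.072 ]
0.01 80 [0.0632 0.0643 0.065  0.0668]
0.02 111 [0.0634 0.0647 0.0656 0.0771]
0.03 36 [0.064  0.067  0.0705 0.0763]
gap 0.04487975463405662 [ 0.50697708 -0.08425425  0.08793421] [-3.1411878  -0.24306771  2.60316059]
```

```bash
python3 -m crank '0.04 -.0024 0 .0097 0 0 0; 0.04 -.0036 0 .0146 0 0 0; 0.04 -.0036 0 .0146 0 0 0; 0.04 -.0029 0 .0116 0 0 0; 0.04 -.0014 0 .0058 0 0 0; 0.04 -.0004 0 .0015 0 0 0; 0.04 0 0 0 0 0 0; 0.04 0 0 0 0 0 0' 30; python3 sl.py
```

```text
clock: 22.03
position: [0.5069, -0.0842, 0.0275]
tool_rot: [3.142, -0.245, 2.603]
force: [0.4, -0.5, -1.4]
grip_width: 0.0474
finger_force: 31.8
-0.07 45 [0.0111 0.0122 0.0129 0.0157]
-0.06 84 [0.0093 0.0108 0.0116 0.0297]
-0.05 78 [0.0072 0.0083 0.0092 0.0304]
-0.04 80 [0.0042 0.0055 0.0066 0.0286]
-0.03 98 [0.0027 0.0047 0.0057 0.038 ]
-0.02 87 [0.0023 0.0041 0.0049 0.0371]
-0.01 89 [0.0028 0.0039 0.0047 0.0133]
-0.0 76 [0.0025 0.0042 0.005  0.0072]
0.01 80 [0.0025 0.004  0.005  0.0073]
0.02 82 [0.003  0.0043 0.0055 0.0098]
0.03 10 [0.0037 0.0049 0.0059 0.0096]
gap 0.045313934174194735 [ 0.50703023 -0.0842869   0.0276596 ] [ 3.1414613  -0.24465779  2.60249015]
```

Nearly down, with no contact force yet. I'll go 1 mm lower, release, and back out along the tool.

```bash
python3 -m crank '0.04 -.0002 0 .001 0 0 0; 0.04 0 0 0 0 0 0; 0.048 0 0 0 0 0 0; 0.052 0 0 0 0 0 0; 0.058 0 0 0 0 0 0; 0.066 0 0 0 0 0 0; 0.075 0 0 0 0 0 0; 0.075 0 0 0 0 0 0' 20
python3 -m crank '0.075 0 0 0 0 0 0; 0.075 0 0 -.005 0 0 0; 0.075 0 0 -.012 0 0 0; 0.075 0 0 -.025 0 0 0; 0.075 0 0 -.035 0 0 0; 0.075 0 0 -.035 0 0 0; 0.075 0 0 -.02 0 0 0; 0.075 0 0 -.01 0 0 0' 20
python3 -m crank '0.075 0 0 0 0 0 0; 0.075 0 0 0 0 0 0; 0.075 0 0 0 0 0 0; 0.075 0 0 0 0 0 0; 0.075 0 0 0 0 0 0; 0.075 0 0 0 0 0 0; 0.075 0 0 0 0 0 0; 0.075 0 0 0 0 0 0' 20
python3 sl.py; python3 - <<'E'
from h import *
a=snap('scene','s7')
cv2.imwrite('pics/c7.png',cv2.resize(a['pixels'][190:340,100:380],(800,428))[:,:,::-1])
E
```

```text
clock: 22.75
position: [0.507, -0.0844, 0.0271]
tool_rot: [3.142, -0.244, 2.602]
force: [0.1, 0.3, 0.4]
grip_width: 0.075
finger_force: 0.0
clock: 23.42
position: [0.538, -0.1024, 0.1686]
tool_rot: [3.14, -0.241, 2.602]
force: [-0.3, -0.5, -0.2]
grip_width: 0.0752
finger_force: 0.0
clock: 24.08
position: [0.5364, -0.102, 0.1646]
tool_rot: [-3.142, -0.245, 2.602]
force: [-0.5, 0.0, -0.7]
grip_width: 0.0749
finger_force: 0.0
-0.04 6 [0.0112 0.0125 0.0133 0.0145]
-0.03 104 [0.0088 0.011  0.0116 0.0298]
-0.02 83 [0.007  0.0083 0.0092 0.0283]
-0.01 71 [0.0043 0.0055 0.0066 0.0291]
-0.0 90 [0.0026 0.0038 0.0047 0.0353]
0.01 94 [0.0023 0.0036 0.0045 0.0375]
0.02 88 [0.0026 0.0036 0.0046 0.038 ]
0.03 92 [0.0023 0.0036 0.0045 0.0384]
0.04 100 [0.0028 0.0039 0.005  0.038 ]
0.05 84 [0.0022 0.0036 0.0045 0.038 ]
gap 0.04361998990682445 [ 0.5364309  -0.10197692  0.16466823] [-3.14158741 -0.24460283  2.60240865]
```

View pics/c7.png

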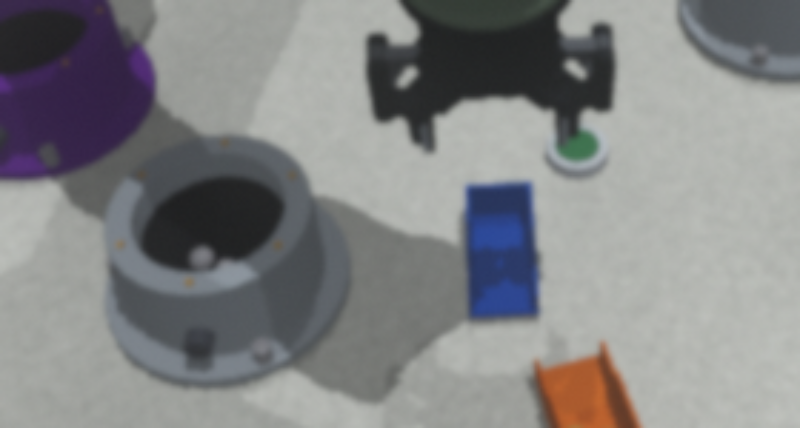

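The scoop is flat on the bench, free of the gripper and clear of the orange one. The first ball is visible in the well at (202,257), and the second is at the same spot as before by the near wall, so I'm handing in.

```bash
python3 -c "
from workcell import bot
print(bot.job_done())"
```

```text
the job is handed in; nothing more can be done
None
```

I tipped both balls into the grey seismometer's well and left the blue scoop upright and released on the bench; it first came to rest on the orange scoop's edge, so I re-set it 4 cm clear, and the hand-in returned no verdict.

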